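# Moisture check on a clamped sofa foot

## Task

Slide the clamp's red-handled jaw wide open, give the wooden sofa foot a quarter turn so that its marked slope faces the robot, stand it centred and square on the clamp's bed between the jaws, let go of it, and slide the jaw shut against it. Then take the yellow moisture meter out of its holder and hold it in the gripper with its brass plunger on the centre of the mark, square to the slope, pressed gently until the plunger is about halfway in. Finish while holding it there, do not put the meter down, and leave the bowls, candle jar, remote and coasters where they are.

Things in the scene. Friction and masses are not known exactly. Their poses are not given: they have to be found in the camera images.
- clamp: Blue sliding-jaw clamp, fixed. Origin: underside of its base, midway between the jaw faces when shut on the foot. Base 150 (x) x 270 (y, -100 to +170) mm; its top, the bed, is 12 mm up. x points away from the robot, z up. Fixed steel jaw on the -y side: face at y = -25 mm, 90 mm long in x, top at z = 44 mm. The moving jaw, on the +y side, slides along y.
- clamp_front (a point): Middle of the base plate's front edge, the edge towards the robot, marked by a yellow stripe: at (-75, 0, 12) mm in the clamp's frame. It carries the clamp's axes. The turned foot's slope must face this edge.
- jaw (a joint): Moving jaw's position along the clamp's y, 0 to 0.050 m, growing as it opens. Gap between jaw faces = 0.040 + this: 0.010 when shut on the foot (shut: below 0.013); wide open: above 0.022. Starts almost shut on the foot. About 5 N of friction; stays where left. Steel jaw 80 mm long in x, 20 mm thick, top at z = 40 mm.
- jaw_knob (a point): Centre of the top of the moving jaw's upright red handle: a 20 x 20 mm post, free from 29 to 87 mm above the table, 70 mm outward (+y) of the moving jaw's face. Carries the clamp's axes. Pinch it from above and draw it along the clamp's y to open (+y) or shut (-y).
- foot: Oak sofa foot, loose, 50 x 50 mm in plan, 77.6 high, 0.14 kg. Origin: centre of underside, z up. Its -x face is upright to 66 mm, then slopes to +x at 20 deg from level up to the flat top (x = 7 to 25 mm). Its y faces are flat and parallel. Starts on the bed, slope facing the fixed jaw, yaw 90 deg more than the clamp's; must end with its x along the clamp's x (quarter turn clockwise from above).
- spot: The mark: a flat disc 20 mm across, a red ring with a white middle and black dot, on the foot's slope. Origin: its centre, at (-9, 0, 71.8) mm in the foot's frame. Its z axis points straight out of the slope, 20 degrees from vertical; its y is the foot's y.
- meter: Yellow moisture meter, loose, 0.15 kg: box 44 (x) x 24 (y) x 105 (z) mm, dark screens on the broad faces, brass spring plunger below. Origin: centre of the box's underside, z up to its top. Starts upright in the holder, underside 34 mm above the table, top at 139 mm. Pinch it across its 24 mm (y), above the holder.
- tip (a point): Rounded end of the meter's brass plunger (10 mm thick, ball end), on the meter's axis, 28 mm below the box's underside when not pressed. It moves with the plunger.
- plunger (a joint): How far the plunger is pressed into the meter: 0 free, 0.010 m at its stop. Spring: 0.5 N at first touch, 500 N/m, so halfway (0.005) takes about 3 N. From 0.002 to 0.008 is accepted.
- holder: Meter's holder, fixed: grey box 60 (x) x 40 (y) mm, walls 6 mm, top 60 mm above the table, on a black base 76 x 70 mm. Origin: centre of its underside; axes parallel to the meter's at the start. The meter stands 26 mm deep in it with 2 mm play and slides straight up out of it.
- bowl: Small red enamel bowl with silver rim, loose, 116 mm across, 50 mm high, origin at its underside. Leave alone.
- big_bowl: Large red enamel bowl with silver rim, loose, 170 mm across, 70 mm high, origin at its underside. Leave alone.
- candle: Amber glass candle jar, loose, 70 mm across, 85 mm high, origin at its underside. Leave alone.
- remote: Grey remote control lying flat, loose, 45 x 160 x 18 mm, origin at its underside. Leave alone.
- coasters: Stack of round cork coasters, loose, 90 mm across, 31 mm high, origin at its underside. Leave alone.
Things that resemble listed ones, but are neither listed nor needed, are in the scene too. Leave any orange look-alike of the meter alone. Leave any purple look-alike of the foot alone.

How it is judged (in metres and radians):
On the way, in this order (a step that is already met when the one before it is completed fails the run):
1. the jaw is wide open (value of joint jaw above 0.022 m), for 0.2 s.
2. the foot stands turned, its slope towards the robot, on the bed between the jaws, let go (z of foot in the frame of clamp between 0.008 and 0.016 m and x of foot in the frame of clamp between -0.018 and 0.018 m and y of foot in the frame of clamp between -0.005 and 0.02 m and angle between the x axis of foot and the x axis of clamp, either way round below 0.15 rad and angle between foot's own z axis and vertical below 0.07 rad and x of clamp_front in the frame of foot below -0.03 m and contact force between the fingers and foot below 0.2 N), for 0.2 s.
3. the jaw is shut against the turned foot (z of foot in the frame of clamp between 0.008 and 0.016 m and x of foot in the frame of clamp between -0.018 and 0.018 m and y of foot in the frame of clamp between -0.005 and 0.02 m and angle between the x axis of foot and the x axis of clamp, either way round below 0.15 rad and angle between foot's own z axis and vertical below 0.07 rad and x of clamp_front in the frame of foot below -0.03 m and value of joint jaw below 0.013 m), for 0.2 s.
4. the meter is lifted out of its holder (height (world z) of meter above 0.07 m and contact force between meter and holder below 0.1 N and contact force between the fingers and meter above 0.5 N), for 0.1 s.
At the end, for the whole second after the job is handed in: Gripper holds the meter, at rest, touching only the foot: tip within 8 mm of the mark's centre, within 0.2 rad of square, plunger in 2 to 8 mm, under 8 N. Foot upright on the bed, slope to the robot, within 0.15 rad and 18 mm (x) of the clamp, untouched by fingers; jaw below 0.013 (all of step 3 and distance between tip and spot below 0.008 m and angle between the z axis of meter and the z axis of spot, either way round below 0.2 rad and value of joint plunger between 0.002 and 0.008 m and contact force between meter and foot between 0.7 and 8 N and contact force between the fingers and meter above 0.5 N and contact force between the fingers and foot below 0.2 N and contact force between meter and holder below 0.1 N and contact force between meter and clamp below 0.1 N and linear speed of meter below 0.02 m/s); the arm keeps its last pose, push and grip.
It fails at once if a bystander (bowl, big bowl, candle, remote or coasters) is moved more than 25 mm (distance of any of bowl, big_bowl, candle, remote, coasters from where it was at the start of the episode above 0.025 m).
It fails at once if the meter is pressed hard on the foot (more than 15 N) (contact force between meter and foot above 15 N).
It fails at once if the foot or meter is tipped over (angle between foot's own z axis and vertical above 0.8 rad or angle between meter's own z axis and vertical above 1.2 rad).
It also fails if it takes over 67 s, if anything falls off the work surface, if the arm or the gripper's body presses on something with over 40 N, if the wrist force passes 120 N, or if a joint passes its speed limit or range.

## Robot

A 6-joint arm with a two-finger parallel gripper is mounted at the origin on the work surface. World frame = base frame: x ahead of the robot, y to its left, z up, the work surface at z = 0. Lengths are in mm, angles in rad, forces in N, time in s.
With the tool pointing down it reaches from about 300 to 775 mm from the base axis. Payload 14.6 kg.
Tool frame: the origin (TCP) lies on the centre line of the jaws, within the pads' length; the fingertips stand 19 mm ahead of it and the grasp point (between the pads) is the TCP (bot.tip_reach is the distance from the TCP to the fingertips, in mm); z points along the fingers, y is the line along which they close (so a half turn about z gives the same grasp; the last joint's range is limited). The gripper opens to 85 mm and grips with 20 to 120 N. Pads are 22 mm wide; open, the fingers measure 114 mm over their backs; the gripper's body (76 mm by 85 mm) begins 54 mm behind the grasp point. The pads swing forward as they close: fully open they stand 13 mm farther back than shut.
Start: joints at [-1.3, 0.3, 1.521, -0, 1.321, -0.067], TCP at [182.27, -518.91, 250.281] pointing down, gripper open.
Joint ranges: [-3.03, 3.03], [-0.79, 2.21], [0.23, 2.52], [-1.04, 4.18], [0, 3.07], [-2.55, 2.55]. Speed limits (rad/s): [2.22, 2.22, 2.57, 3.14, 3.14, 3.14].

## Interface

Orientations are given as a unit quaternion [w, x, y, z].
In Python, from rig import bot gives the robot as it stands. Calls block until the motion is done:
- bot.move_to(position, orientation): joint-space move of the TCP to a pose.
- bot.servo_line(position, attitude=None, speed=150, until_force=None): straight line of the TCP; attitude=None keeps the orientation; speed is the mean speed in mm/s. With until_force (N) it stops when the force on the tool has changed by that much, and returns True; else False.
- bot.move_joints(angles): joint-space move.
- bot.move_gripper(opening, grip_force=None): finger opening in mm; grip_force is the grip in N (None keeps the last); returns when the fingers have stopped.
- bot.dwell(seconds).
- bot.ik(position, orientation): joint angles nearest the present ones, or None.
- bot.read_state(): the state.
- bot.read_camera(name): name is "scene" or "top" or "wrist"; returns a dict with "image" (384x512x3 uint8, blue, green, red), "depth" (384x512 float32, mm along the optical axis (not along the pixel's ray), 0 where there is no reading), "fovy" (degrees; the focal length in pixels is half the picture's height over the tangent of half this angle, whatever the lens; pixels are square), "cx", "cy" (the principal point, pixels), "eye" and "attitude" of the camera in the world; the wrist camera has in their place "mount" (4x4, takes a point from camera to tool coordinates, whose origin is the TCP and whose axes are the flange's). Camera axes: x right, y down, z forward; pixel columns grow to the right and rows downward; lengths in mm; the calibration is good to about 2 mm. A picture is of the moment at which its call begins: read the wrist's pose just before it.
A pose or a line that the arm cannot do raises bot.MotionError and nothing moves.
- bot.finish_job(): hands the job in; it is judged then, once.
The state is a dict: "clock": time; "joint_positions": joint angles; "qvel": joint speeds; "effort": joint torques, N m; "ee_pos": TCP position; "tool_rot": TCP orientation; "ft_force": force on the tool from outside, world axes, zero at the start; "moment": the same for the moment, N m; "grip_width": finger opening in mm; "grip_force": force on a finger pad.
Only numpy, scipy, OpenCV 4.12 (cv2) and the standard library are available. Lean on these libraries where they do the work, as an engineer would, in place of code of your own. Each camera call takes 0.05 s, during which the arm holds its last target. There are 200 camera calls.

## Working session

There is one attempt and no reset: what is moved stays moved. The work goes in short steps, each a Python script; the robot and the scene stay as the last script left them, time stands still between calls to the robot, and variables do not carry over. Pictures are saved under pics/ and viewed, at most 10 in all, crops included, and the job is handed in when it is done.

```bash
ls; mkdir -p pics
cat > h.py <<'E'
import numpy as np, cv2
from scipy.spatial.transform import Rotation as R
from rig import bot
def rot(q): return R.from_quat([q[1],q[2],q[3],q[0]])
def quat(r): q=r.as_quat(); return [float(q[3]),float(q[0]),float(q[1]),float(q[2])]
def grab(n):
    st=bot.read_state(); c=bot.read_camera(n)
    if n=='wrist':
        M=np.array(c['mount']); Rt=rot(st['tool_rot']).as_matrix()
        c['R']=Rt@M[:3,:3]; c['o']=np.array(st['ee_pos'])+Rt@M[:3,3]
    else:
        c['R']=rot(c['attitude']).as_matrix() ; c['o']=np.array(c['eye'])
    c['f']=c['image'].shape[0]/2/np.tan(np.radians(c['fovy'])/2)
    return c
def ray(c,uv):
    uv=np.atleast_2d(uv).astype(float)
    d=np.c_[(uv[:,0]-c['cx'])/c['f'],(uv[:,1]-c['cy'])/c['f'],np.ones(len(uv))]
    return d@c['R'].T
def onz(c,uv,z):
    d=ray(c,uv); return c['o']+d*((z-c['o'][2])/d[:,2])[:,None]
def cloud(c):
    v,u=np.mgrid[:384,:512]; d=ray(c,np.c_[u.ravel(),v.ravel()])
    return (c['o']+d*c['depth'].ravel()[:,None]).reshape(384,512,3)
def down(yaw): # tool z down, tool y along world yaw angle
    y=np.array([np.cos(yaw),np.sin(yaw),0]); z=np.array([0,0,-1.]); x=np.cross(y,z)
    return R.from_matrix(np.c_[x,y,z])
E
python3 - <<'E'
from h import *
for n in('scene','top'):
    c=grab(n); print(n,c['fovy'],c['cx'],c['cy'],c['eye'],c['attitude'])
    np.savez('c_'+n+'.npz',**{k:np.array(v) for k,v in c.items()})
    cv2.imwrite(f'pics/{n}1.png',cv2.resize(c['image'],(768,576)))
s=bot.read_state(); print(s)
E
```

```text
pics
scene 52.35026015351421 257.5998066923853 184.9786893725852 [938.93521665 616.70802026 976.03207339] [-0.08991843  0.26045833  0.9138865  -0.29814024]
top 54.355097946316306 257.46818585835587 191.30710959439247 [ 454.44244269   76.03644669 1307.99916745] [ 0.04039402 -0.69827183  0.7140267  -0.03083249]
{'clock': 0.1, 'joint_positions': array([-1.29958980e+00,  3.00404148e-01,  1.52149974e+00, -1.14455176e-05,
        1.32067957e+00, -6.66172703e-02]), 'qvel': array([ 0.00013955, -0.00186801, -0.00205012, -0.00029991,  0.00087465,
       -0.00011927]), 'effort': array([-4.19659027e-04, -5.44377136e+01, -3.62369299e+01, -1.33997751e-04,
        3.05066984e-03,  1.14064193e-05]), 'ee_pos': array([ 182.22712763, -518.74587254,  249.79243571]), 'tool_rot': array([-4.92248871e-04,  9.85767912e-01,  1.68111209e-01, -5.61039099e-05]), 'ft_force': array([ 0.09923036, -0.07626534, -0.18233191]), 'moment': array([ 0.02912655, -0.01010549,  0.01485861]), 'grip_force': 0.0, 'grip_width': 85.3723805678503}
```

View pics/top1.png

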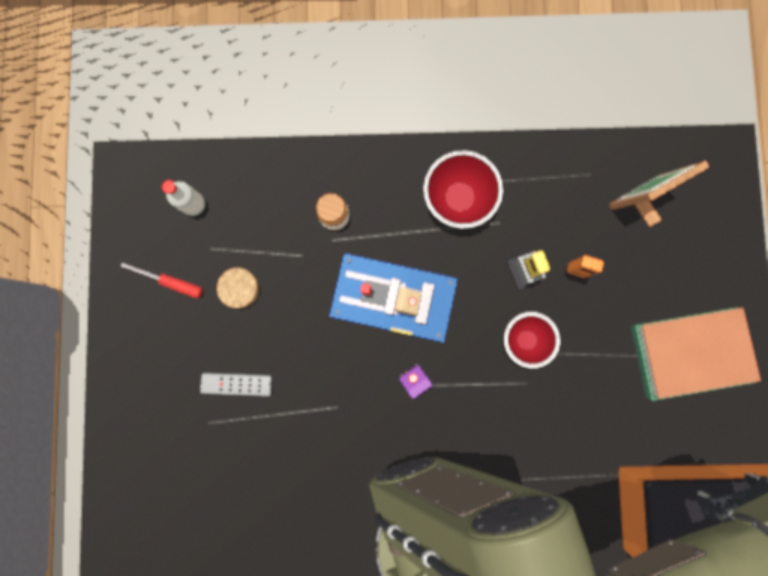

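View pics/scene1.png

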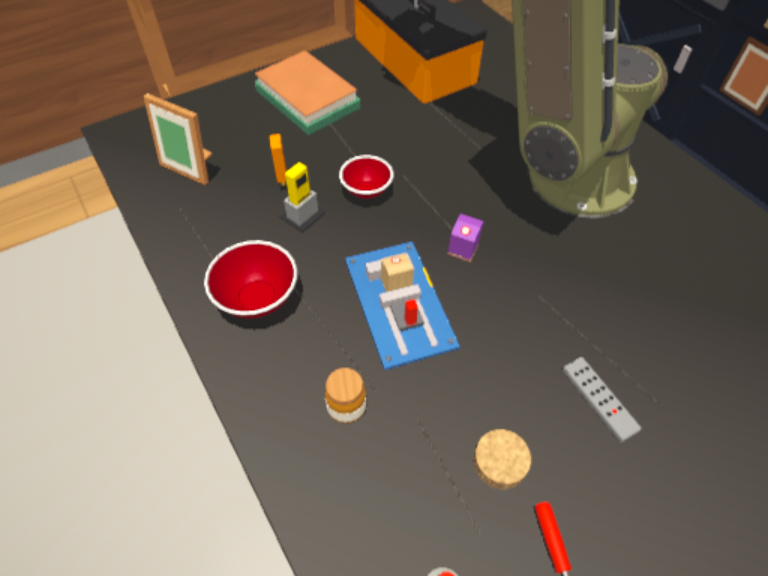

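Top (768 px picture): the clamp is at (395,297), with the foot at (410,303) and the red handle at (367,290). The yellow meter is in its holder at (540,262), and the orange look-alike is at (585,265). The purple look-alike foot is at (415,380). The targets are the yellow item in the grey holder and the oak block on the blue bed. Next I'll measure them and take a confirming crop.

```bash
cat > m.py <<'E'
from h import *
def load(n): return {k:v for k,v in np.load(f'c_{n}.npz').items()}
def comps(m,amin=20):
    n,l,s,ce=cv2.connectedComponentsWithStats(m.astype(np.uint8))
    return [(l==i,s[i,4],ce[i]) for i in range(1,n) if s[i,4]>=amin]
if __name__=='__main__':
  for n in('top','scene'):
    c=load(n); hsv=cv2.cvtColor(c['image'],cv2.COLOR_BGR2HSV); P=cloud(c)
    H,S,V=hsv[...,0],hsv[...,1],hsv[...,2]
    for name,m in dict(blue=(H>98)&(H<120)&(S>120)&(V>80),yellow=(H>25)&(H<34)&(S>150)&(V>80),red=((H<5)|(H>175))&(S>150)&(V>90)).items():
        for mm,a,ce in comps(m):
            p=P[mm]; k=p[:,2]>0
            print(n,name,a,ce.round(1),'med',np.median(p,0).round(1),'zmax',np.percentile(p[:,2],95).round(1))
            if name=='blue' and a>500:
                ct=max(cv2.findContours(mm.astype(np.uint8),cv2.RETR_EXTERNAL,cv2.CHAIN_APPROX_NONE)[0],key=cv2.contourArea)
                q=onz(c,ct[:,0],12.); r=cv2.minAreaRect(q[:,:2].astype(np.float32)); print('  rect',r, cv2.boxPoints(r).round(1).tolist())
            if name=='yellow':
                t=p[np.abs(p[:,2]-139)<5]
                if len(t)>5: print('  top',t.mean(0).round(1),cv2.minAreaRect(t[:,:2].astype(np.float32)))
  c=load('top'); cv2.imwrite('pics/crop1.png',cv2.resize(c['image'][155:275,215:415],(800,480),interpolation=cv2.INTER_CUBIC))
E
python3 m.py
```

```text
top blue 1950 [263.5 198.2] med [557.8  68.4  10.8] zmax 15.4
  rect ((562.0208740234375, 77.4000244140625), (272.5179443359375, 152.99111938476562), 76.0031967163086) [[454.79998779296875, -36.29999923706055], [603.2999877929688, -73.30000305175781], [669.2000122070312, 191.10000610351562], [520.7999877929688, 228.10000610351562]]
top red 1570 [308.3 125.7] med [812.8 -91.5  20.8] zmax 57.2
top red 57 [111.9 124.2] med [798.7 551.1 147.6] zmax 151.8
top red 230 [120.2 190.5] med [599.7 569.2  20.9] zmax 28.2
top red 699 [354.2 226.1] med [ 457.8 -237.8   15.5] zmax 38.1
scene blue 2289 [266.5 207.2] med [587.7 118.6  12.5] zmax 15.7
  rect ((565.0205688476562, 80.68475341796875), (273.9778137207031, 150.4405059814453), 75.95126342773438) [[458.79998779296875, -33.900001525878906], [604.7000122070312, -70.5], [671.2000122070312, 195.3000030517578], [525.2999877929688, 231.8000030517578]]
scene yellow 232 [197.  120.8] med [ 630.2 -225.6  122.3] zmax 141.0
  top [ 621.  -230.5  138.8] ((621.4899291992188, -232.63392639160156), (41.22966003417969, 24.005321502685547), 18.813169479370117)
scene red 490 [243.8 115.9] med [ 442.4 -250.8   23.6] zmax 44.2
scene red 1860 [166.9 184.7] med [ 794.4 -114.2   27.1] zmax 63.9
scene red 123 [273.5 207.8] med [583.  146.6  69.5] zmax 90.0
scene red 487 [368.1 358.2] med [606.2 578.4  23.2] zmax 27.7
```

View pics/crop1.png

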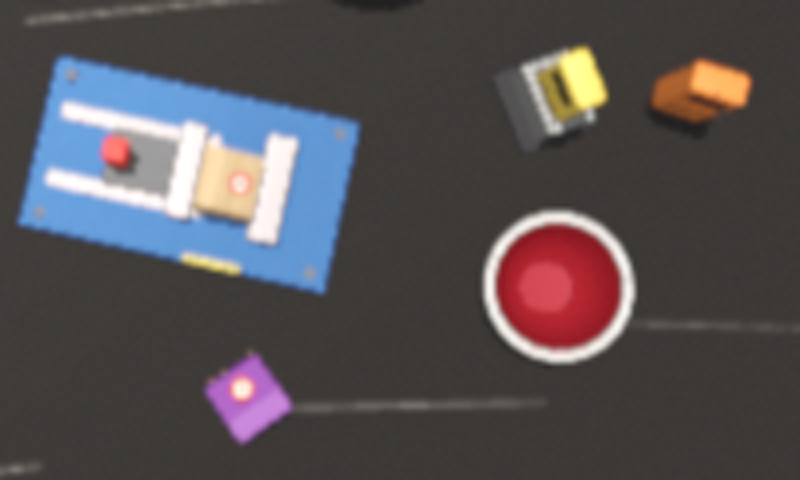

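The crop shows the meter's yellow top at (585,80), in the grey holder with a dark screen. The oak foot on the bed has its mark at (240,183), and the orange and purple look-alikes stand clear. The clamp's yaw is about -14° with its origin near (555,45). I'll refine this with the wrist camera.

```bash
cat >> h.py <<'E'
def best(p,yaw,tilt=None):
    "orientation among the half-turn twins, ik-reachable and nearest the present joints"
    j0=np.array(bot.read_state()['joint_positions']); o=[]
    for k in(0,np.pi):
        r=down(yaw+k) if tilt is None else tilt*down(yaw+k)
        q=bot.ik(list(map(float,p)),quat(r))
        if q is not None: o.append((np.abs(np.array(q)-j0).max(),quat(r)))
    return min(o)[1]
E
python3 - <<'E'
from h import *
p=[540,60,330]; o=best(p,np.radians(76)); bot.move_to(p,o)
c=grab('wrist'); print(c['o'],c['R'],c['fovy'],bot.read_state()['clock'],bot.read_state()['joint_positions'])
np.savez('c_w1.npz',**{k:np.array(v) for k,v in c.items()})
cv2.imwrite('pics/w1.png',cv2.resize(c['image'],(768,576)))
E
```

```text
[463.260574    78.25714271 452.98437973] [[ 0.24316477  0.92373072  0.29596021]
 [ 0.96998399 -0.2311286  -0.07556874]
 [-0.0014003   0.30545232 -0.95220634]] 62.94044879847998 2.5833 [ 4.20006973e-02  2.36891102e-01  1.41690113e+00 -6.73503176e-05
  1.48796673e+00 -1.28297393e+00]
```

View pics/w1.png

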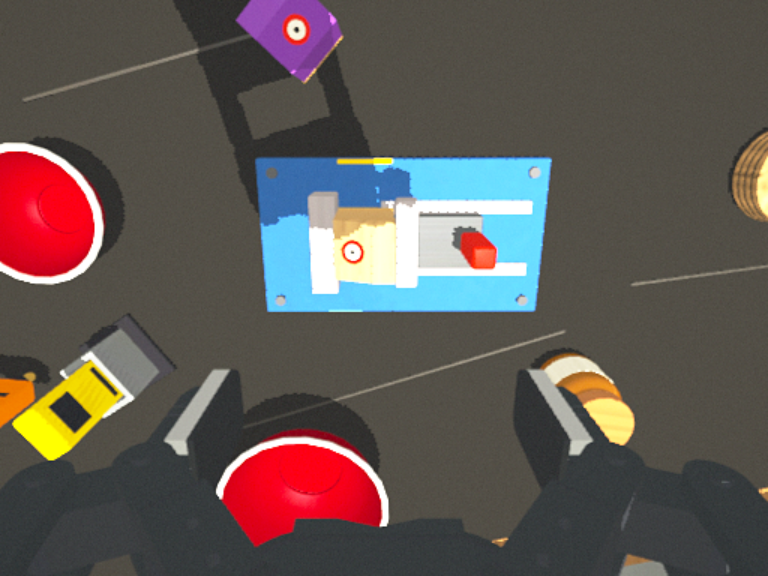

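The wrist view shows the whole clamp, with corners at (256,158), (551,157), (536,311) and (268,311). The mark is at (353,252), the knob at (485,258), and the meter's top edge is at about (35,440). Next I'll cast rays through these.

```bash
cat > m2.py <<'E'
from m import *
c=load('w1'); hsv=cv2.cvtColor(c['image'],cv2.COLOR_BGR2HSV); H,S,V=[hsv[...,i] for i in range(3)]; P=cloud(c)
m=((H>98)&(H<122)&(S>100)&(V>60)).astype(np.uint8)
ct=max(cv2.findContours(m,cv2.RETR_EXTERNAL,cv2.CHAIN_APPROX_NONE)[0],key=cv2.contourArea)
q=onz(c,cv2.convexHull(ct)[:,0],12.); r=cv2.minAreaRect(q[:,:2].astype(np.float32)); print('rect',r)
B=cv2.boxPoints(r); ce=B.mean(0)
# y axis: long side, pointing +y
e=[B[1]-B[0],B[2]-B[1]]; l=max(e,key=np.linalg.norm); l=l/np.linalg.norm(l); l*=np.sign(l[1]); cy=l; cx=np.array([l[1],-l[0]])
o=ce-35*cy; print('clamp o',o,'yaw',np.degrees(np.arctan2(cx[1],cx[0])))
loc=lambda p:[float((p[:2]-o)@cx),float((p[:2]-o)@cy),float(p[2])]
reds=comps(((H<5)|(H>175))&(S>150)&(V>90),15)
for mm,a,cc in reds:
    p=P[mm]; t=p[p[:,2]>82] 
    print('red',a,cc,np.round(loc(np.median(p,0)),1), 'top', np.round(loc(t.mean(0)),1) if len(t) else '', len(t))
    if a<100: print('   on z83.8',np.round(loc(onz(c,cc,83.8)[0]),1))
for mm,a,cc in comps((H>24)&(H<34)&(S>150)&(V>80),15):
    p=P[mm]; print('yel',a,cc,np.median(p,0).round(1),np.round(loc(np.median(p,0)),1)); t=p[np.abs(p[:,2]-139)<4]
    if len(t)>10: print(t.mean(0),cv2.minAreaRect(t[:,:2].astype(np.float32)))
w=(H>8)&(H<28)&(S>40)&(S<140)&(V>120)
L=np.stack([(P[...,0]-o[0])*cx[0]+(P[...,1]-o[1])*cx[1],(P[...,0]-o[0])*cy[0]+(P[...,1]-o[1])*cy[1],P[...,2]],-1)
t=L[(np.abs(L[...,2]-89.6)<2.5)&(np.abs(L[...,0])<60)&(np.abs(L[...,1])<60)]; print('foot top',len(t),t.mean(0),t.min(0),t.max(0))
t=L[(np.abs(L[...,2]-42)<6)&(np.abs(L[...,0])<60)&(np.abs(L[...,1])<60)]; hist=np.histogram(t[:,1],np.arange(-60,62,4)); print('jaws',list(zip(hist[1],hist[0])))
E
python3 m2.py
```

```text
rect ((561.7955322265625, 76.1260757446289), (269.9000244140625, 149.89488220214844), 75.95771026611328)
clamp o [553.3032    42.171986] yaw -14.042297
red 129 [196.85271318  19.17829457] [-167.1  -47.4   72.6] top  0
red 3974 [ 27.6207851  143.08933065] [ -21.  -299.2   16.7] top [-96.1  13.2 453. ] 15
red 33 [ 63.21212121 128.39393939] [ -43.  -241.3   27.3] top  0
   on z83.8 [ -51.  -207.3   83.8]
red 265 [315.20377358 162.9245283 ] [-5.8 90.5 64.2] top [-5.  91.  92.1] 50
red 30 [236.76666667 167.2       ] [-5.1 -4.7 85.2] top [-4.8 -4.8 85.7] 27
   on z83.8 [-4.5 -5.7 83.8]
red 74 [193.89189189 289.21621622] [195.3 -75.1  45.4] top  0
   on z83.8 [168.5 -67.5  83.8]
red 52 [221.21153846 291.38461538] [200.2 -38.1  39.4] top  0
   on z83.8 [172.  -29.9  83.8]
red 4501 [198.10353255 326.3305932 ] [288.7 -82.6  18.2] top [-64.8   5.3 422.3] 35
red 20 [239.65 302.85] [228.   -8.2  38.3] top  0
   on z83.8 [190.8  -4.7  83.8]
yel 92 [244.26086957 107.14130435] [485.2  62.6  12.4] [-71.    3.3  12.4]
yel 1881 [ 43.54385965 274.88197767] [ 615.4 -228.   124.6] [ 125.8 -247.   124.6]
[
[... 485 characters left out ...]
 np.int64(195)), (np.int64(-32), np.int64(200)), (np.int64(-28), np.int64(60)), (np.int64(-24), np.int64(5)), (np.int64(-20), np.int64(7)), (np.int64(-16), np.int64(5)), (np.int64(-12), np.int64(5)), (np.int64(-8), np.int64(6)), (np.int64(-4), np.int64(4)), (np.int64(0), np.int64(5)), (np.int64(4), np.int64(5)), (np.int64(8), np.int64(5)), (np.int64(12), np.int64(6)), (np.int64(16), np.int64(5)), (np.int64(20), np.int64(3)), (np.int64(24), np.int64(29)), (np.int64(28), np.int64(167)), (np.int64(32), np.int64(170)), (np.int64(36), np.int64(166)), (np.int64(40), np.int64(171)), (np.int64(44), np.int64(154)), (np.int64(48), np.int64(0)), (np.int64(52), np.int64(0)), (np.int64(56), np.int64(0))]
```

```bash
cat > m3.py <<'E'
from m import *
o=np.array([553.3,42.2]); a=np.radians(-14.04); cx=np.array([np.cos(a),np.sin(a)]); cy=np.array([-cx[1],cx[0]])
loc=lambda p:np.round([(p[:2]-o)@cx,(p[:2]-o)@cy,p[2]],1)
A=np.zeros((3,3));b=np.zeros(3)
for n,box in(('w1',(215,145,260,190)),('top',(262,190,290,215)),('scene',(250,165,280,195))):
    c=load(n); hsv=cv2.cvtColor(c['image'],cv2.COLOR_BGR2HSV).astype(int); H,S,V=[hsv[...,i] for i in range(3)]
    B=np.zeros(H.shape,bool); B[box[1]:box[3],box[0]:box[2]]=1
    m=B&((H<8)|(H>172))&(S>90)&(V>80)
    ys,xs=np.where(m); 
    ct=np.array([(xs.min()+xs.max())/2,(ys.min()+ys.max())/2]); 
    d=ray(c,ct)[0]; d/=np.linalg.norm(d); M=np.eye(3)-np.outer(d,d); A+=M; b+=M@c['o']
    print(n,len(xs),ct,np.c_[xs.min(),xs.max(),ys.min(),ys.max()],'z83.8',loc(onz(c,ct,83.8)[0]))
    P=cloud(c)
    # knob top & foot top by depth
    k=((H<8)|(H>172))&(S>120)&(P[...,2]>80)&(P[...,2]<97)&(np.hypot(P[...,0]-577,P[...,1]-136)<35)
    if k.sum(): print('  knob top',k.sum(),loc(P[k].mean(0)), 'pix on z87',loc(onz(c,np.argwhere(k)[:,::-1].mean(0),87)[0]))
x=np.linalg.solve(A,b); print('tri',x,loc(x))
E
python3 m3.py
```

```text
w1 56 [234.5 167. ] [[228 241 160 174]] z83.8 [-4.7 -8.5 83.8]
  knob top 250 [-0.3 96.7 85.7] pix on z87 [-0.7 96.4 87. ]Traceback (most recent call last):
  File "m3.py", line 10, in <module>
    ct=np.array([(xs.min()+xs.max())/2,(ys.min()+ys.max())/2]);
                  ~~~~~~^^
    return umr_minimum(a, axis, None, out, keepdims, initial, where)
ValueError: zero-size array to reduction operation minimum which has no identity
```

The wrist view is consistent: knob top at (-0.3, 96.7, 86) in the clamp frame, jaw about 0.012, foot at about (-4.5, 0). Now I'll open the jaw.

```bash
cat >> h.py <<'E'
o=np.array([553.3,42.2]); YAW=np.radians(-14.04); cx=np.array([np.cos(YAW),np.sin(YAW)]); cy=np.array([-cx[1],cx[0]])
W=lambda x,y,z:[float(v) for v in np.r_[o+x*cx+y*cy,z]]
loc=lambda p:np.round([(p[0]-o[0])*cx[0]+(p[1]-o[1])*cx[1],(p[0]-o[0])*cy[0]+(p[1]-o[1])*cy[1],p[2]],1)
def rep(t=''):
    s=bot.read_state(); print(t,'t',round(s['clock'],2),'tcp',loc(s['ee_pos']),'F',np.round(s['ft_force'],1),'w',round(s['grip_width'],1),'g',round(s['grip_force'],1))
E
python3 - <<'E'
from h import *
p=W(0,96.5,160); q=best(p,YAW); print(rot(q).as_matrix()[:,1])
bot.move_to(p,q); print(bot.read_state()['joint_positions'])
bot.move_gripper(50); print(bot.servo_line(W(0,96.5,72),until_force=15)); rep('down')
bot.move_gripper(15,60); rep('grip')
print(bot.servo_line(W(0,126.5,72),speed=60,until_force=35)); rep('open')
bot.move_gripper(50); rep('rel'); bot.servo_line(W(0,126.5,160))
bot.move_to(W(-10,0,330),best(W(-10,0,330),YAW))
c=grab('wrist'); np.savez('c_w2.npz',**{k:np.array(v) for k,v in c.items()})
cv2.imwrite('pics/w2.png',cv2.resize(c['image'],(768,576))); rep()
E
```

```text
[ 0.9701266  -0.24259923  0.        ]
[ 1.69102386e-01  4.77648134e-01  1.49264076e+00 -2.52796070e-05
  1.17073313e+00  4.13481743e-01]
False
down t 5.26 tcp [ 0.4 96.7 72.9] F [-0.1  1.4  0.5] w 49.9 g 0.0
grip t 5.63 tcp [ 1.9 96.7 73.5] F [13.6 -1.6 -0.7] w 18.9 g 63.1
False
open t 6.28 tcp [  1.9 126.9  73.5] F [14.2 -0.7 -1.2] w 18.8 g 63.0
rel t 6.68 tcp [-1.000e-01  1.265e+02  7.210e+01] F [0.5 0.2 0.7] w 50.2 g 0.0
 t 8.32 tcp [-10.2   0.7 327.9] F [-0.2 -0.2  0.1] w 49.9 g 0.0
```

View pics/w2.png

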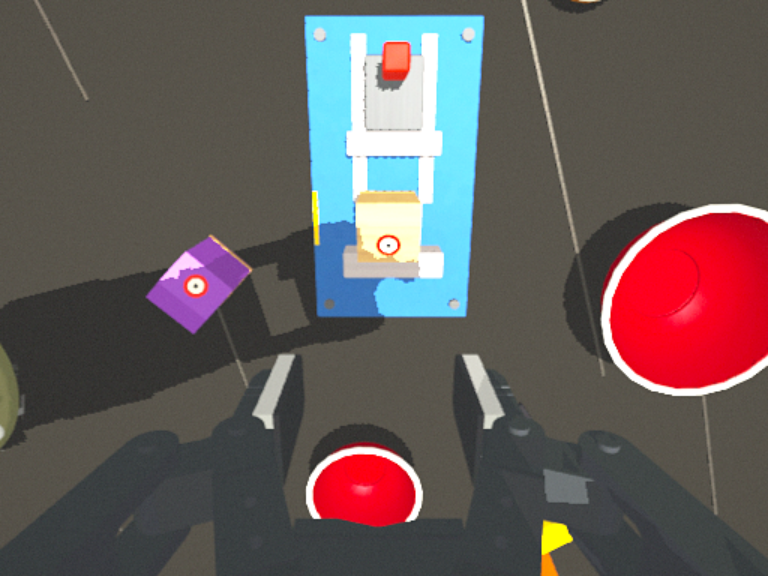

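The jaw is open and the foot is still on the bed, with its mark at (388,245). The pinch shows the knob about 2 mm further in x, so I'll shift the clamp frame by that. Next: grasp the foot, turn it and place it.

```bash
sed -i 's/^o=np.array.*; YAW/o=np.array([555.2,41.7]); YAW/' h.py
python3 - <<'E'
from h import *
bot.move_gripper(80)
q=best(W(-5,0,160),YAW)
bot.move_to(W(-5,0,160),q); print(bot.servo_line(W(-5,0,72),speed=120,until_force=15)); rep('down')
bot.move_gripper(40,50); rep('grip')
z0=bot.read_state()['ee_pos'][2]
bot.servo_line(W(-5,0,150),speed=100); rep('up')
r=R.from_euler('z',-90,degrees=True)*rot(q)
bot.move_to(W(0,3,150),quat(r)); rep('turned'); print(bot.read_state()['joint_positions'])
print(bot.servo_line(W(0,3,z0+6),speed=80,until_force=10)); rep()
print(bot.servo_line(W(0,3,z0-3),speed=15,until_force=6)); rep('placed')
c=grab('scene'); cv2.imwrite('pics/s2.png',cv2.resize(c['image'][120:260,180:350],(680,560),interpolation=cv2.INTER_CUBIC))
E
```

```text
False
down t 10.33 tcp [-4.5  0.1 72.9] F [-0.6  0.3  1.4] w 80.0 g 0.0
grip t 10.72 tcp [-4.6  0.1 72.8] F [-2.5 -0.1  5.8] w 49.3 g 52.8
up t 11.65 tcp [-5.300e+00 -1.000e-01  1.493e+02] F [ 0.  -0.6 -1.8] w 49.2 g 51.9
turned t 13.05 tcp [-1.000e-01  3.000e+00  1.498e+02] F [ 0.   0.2 -2.7] w 49.5 g 51.9
[1.44308760e-02 4.18534016e-01 1.60674309e+00 3.04994556e-06
 1.11666025e+00 1.82906449e+00]
False
 t 14.09 tcp [ 0.3  3.1 79.3] F [ 0.5 -0.1 -1.9] w 49.0 g 51.9
True
placed t 14.55 tcp [ 0.1  3.1 72.8] F [-1.1 -0.1  5.8] w 49.6 g 52.8
```

View pics/s2.png

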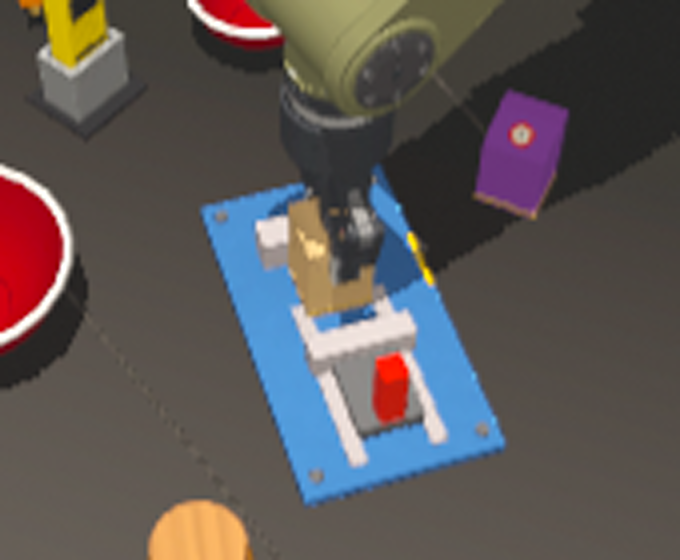

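The scene crop shows the foot standing upright on the bed between the jaws. Now I'll release it, back off, check it and shut the jaw.

Run:
```python
from h import *
bot.move_gripper(80); rep('rel'); bot.servo_line(W(0,3,180)); bot.dwell(.2)
p=W(0,126,160); q=best(p,YAW); bot.move_to(p,q); bot.move_gripper(50)
print(bot.servo_line(W(0.5,126,72),until_force=15)); rep('down')
bot.move_gripper(15,60); rep('grip')
print(bot.servo_line(W(0.5,93,72),speed=40,until_force=25)); rep('shut')
bot.dwell(.3); rep()
bot.move_gripper(50); rep('rel'); bot.servo_line(W(0,97,160))
p=W(-15,0,330); bot.move_to(p,best(p,YAW+np.pi/2))
c=grab('wrist'); np.savez('c_w3.npz',**{k:np.array(v) for k,v in c.items()})
cv2.imwrite('pics/w3.png',cv2.resize(c['image'],(768,576))); rep()
```

```text
rel t 15.01 tcp [-0.4  2.9 72.1] F [ 0.1  0.3 -0.5] w 80.2 g 0.0
False
down t 18.45 tcp [  1.  126.2  72.9] F [-0.  -0.1  0.6] w 49.7 g 0.0
grip t 18.82 tcp [  0.2 126.3  73.2] F [-8.1  0.6  9.1] w 19.4 g 58.9
False
shut t 19.8 tcp [ 0.3 93.6 73.2] F [-6.3  3.6  8.4] w 19.0 g 58.9
 t 20.1 tcp [ 0.2 93.6 73.2] F [-8.   4.4  8.7] w 19.2 g 58.9
rel t 20.5 tcp [ 0.6 93.  72. ] F [-0.2 -0.1  0.5] w 49.8 g 0.0
 t 22.56 tcp [-1.50e+01  2.00e-01  3.29e+02] F [ 0.2 -0.5  0.3] w 50.0 g 0.0
```

View pics/w3.png

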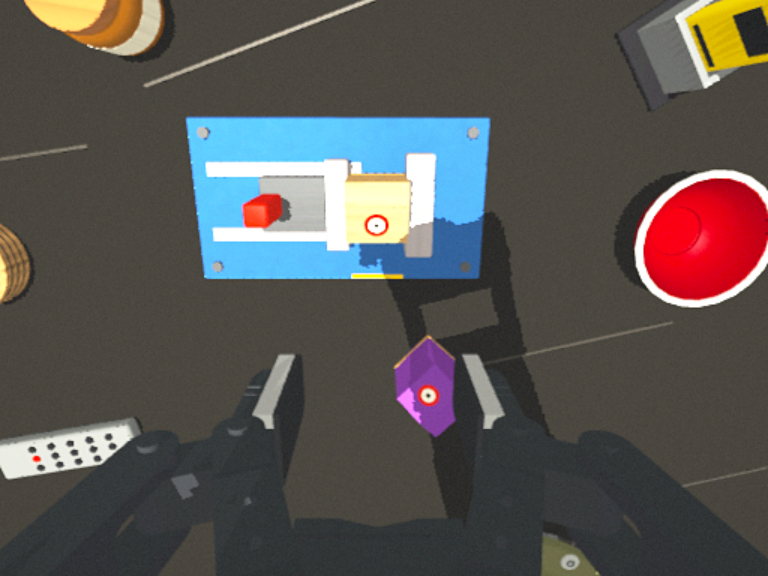

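The foot is in place, with its slope and mark at (376,225) facing the robot. The push force stayed at friction level, so I'll push again until it stalls, then measure the mark.

```bash
cat > m4.py <<'E'
from m import *
import sys
def mark(n):
    c=load(n); hsv=cv2.cvtColor(c['image'],cv2.COLOR_BGR2HSV).astype(int); H,S,V=[hsv[...,i] for i in range(3)]; P=cloud(c)
    L=np.stack([(P[...,0]-o[0])*cx[0]+(P[...,1]-o[1])*cx[1],(P[...,0]-o[0])*cy[0]+(P[...,1]-o[1])*cy[1],P[...,2]],-1)
    near=(np.abs(L[...,0])<45)&(np.abs(L[...,1])<24)&(L[...,2]>60)
    m=near&((H<8)|(H>172))&(S>100)
    hull=cv2.convexHull(np.argwhere(m)[:,::-1].astype(np.int32)); e=cv2.minEnclosingCircle(hull)[0]; bb=cv2.boundingRect(hull)
    mo=cv2.moments(hull); ct=(mo['m10']/mo['m00'],mo['m01']/mo['m00'])
    print(n,'mark px',ct,bb,'clamp',loc(onz(c,ct,83.8)[0]),'depth',loc(P[m].mean(0)))
    t=L[(np.abs(L[...,2]-89.6)<2)&(np.abs(L[...,0])<40)&(np.abs(L[...,1])<45)]; print(' foot top',np.percentile(t,[2,98],axis=0).round(1).tolist())
    j=L[(np.abs(L[...,2]-42)<4)&(np.abs(L[...,0])<30)&(np.abs(L[...,1])<70)]
    f=j[j[:,1]<-20]; g=j[j[:,1]>15]
    print(' fixed',np.percentile(f[:,1],[1,99]).round(1),'moving',np.percentile(g[:,1],[1,99]).round(1))
    return c,L
for n in sys.argv[1:]: mark(n)
E
python3 - <<'E'
from h import *
p=W(0.5,93,160); q=best(p,YAW); bot.move_to(p,q); bot.servo_line(W(0.5,93,72),until_force=15)
bot.move_gripper(15,60); rep('grip')
print(bot.servo_line(W(0.5,86,72),speed=20,until_force=18)); rep('shut')
bot.move_gripper(50); rep('rel'); bot.servo_line(W(0,93,160))
p=W(-5,0,330); bot.move_to(p,best(p,YAW+np.pi/2))
c=grab('wrist'); np.savez('c_w4.npz',**{k:np.array(v) for k,v in c.items()}); rep()
E
python3 m4.py w3 w4
```

```text
grip t 24.95 tcp [ 0.3 93.2 73.2] F [-7.3  0.8  9.7] w 19.1 g 58.9
True
shut t 25.19 tcp [ 0.2 92.5 73.2] F [0.3 2.4 2.9] w 19.1 g 59.9
rel t 25.59 tcp [-0.3 92.  72.1] F [-0.7  0.3  0.5] w 50.3 g 0.0
 t 27.66 tcp [-5.10e+00  2.00e-01  3.29e+02] F [ 0.7 -0.   0. ] w 50.0 g 0.0
w3 mark px (250.62165058949623, 149.5734190782422) (243, 143, 16, 14) clamp [-8.1  0.7 83.8] depth [-7.2  0.4 84.8]
 foot top [[2.7, -22.6, 87.7], [25.6, 24.7, 90.8]]
 fixed [-48.1 -26.2] moving [28.6 45.8]
w4 mark px (251.19078947368422, 158.18640350877192) (244, 152, 15, 14) clamp [-8.6  0.1 83.8] depth [-8.4  0.2 84.2]
 foot top [[2.1, -23.8, 87.7], [25.5, 24.6, 90.6]]
 fixed [-47.9 -25.3] moving [23.2 45. ]
```

The jaw stalled with its face at y ≈ 25, so it is shut. The mark is at (-8.5, 0.2, 84) against an expected (-9, 0, 83.8). Next I'll take a close look at the meter.

```bash
cat > m5.py <<'E'
from m import *
def meter(n):
    c=load(n); hsv=cv2.cvtColor(c['image'],cv2.COLOR_BGR2HSV).astype(int); H,S,V=[hsv[...,i] for i in range(3)]; P=cloud(c)
    m=(H>24)&(H<34)&(S>130)&(V>80)&(np.abs(P[...,2]-139)<3)&(np.hypot(P[...,0]-620,P[...,1]+233)<60)
    px=np.argwhere(m)[:,::-1]; t=onz(c,px,139.); r=cv2.minAreaRect(t[:,:2].astype(np.float32)); print(n,len(t),r,P[m][:,2].mean())
    g=(np.abs(P[...,2]-60)<3)&(S<60)&(np.hypot(P[...,0]-620,P[...,1]+233)<60); t=P[g]; 
    if len(t)>20: print(' holder',len(t),cv2.minAreaRect(t[:,:2].astype(np.float32)))
    return c
if __name__=='__main__': meter('w5'); meter('w1'); meter('scene')
E
python3 - <<'E'
from h import *
p=[600.,-215.,300.]; yaw=np.radians(109.3); q=best(p,yaw); bot.move_to(p,q); bot.move_gripper(44)
c=grab('wrist'); np.savez('c_w5.npz',**{k:np.array(v) for k,v in c.items()}); rep(); print(bot.read_state()['joint_positions'])
cv2.imwrite('pics/w5.png',cv2.resize(c['image'],(768,576)))
E
python3 m5.py
```

```text
t 28.98 tcp [ 105.7 -237.3  300.3] F [-0.6  0.4 -0.8] w 44.1 g 0.0
[-4.00268833e-01  4.71571030e-01  1.17123859e+00  7.15197988e-05
  1.49833805e+00  8.32777429e-01]
w5 1064 ((620.672607421875, -234.68760681152344), (42.61515808105469, 22.84758186340332), 19.353679656982422) 138.36239794921198
 holder 469 ((619.9633178710938, -235.63497924804688), (59.15953063964844, 39.201480865478516), 19.6314697265625)
w1 602 ((618.5347900390625, -232.96910095214844), (42.53531265258789, 24.541593551635742), 20.5014591217041) 138.35935075287662
 holder 378 ((619.7540893554688, -235.4461669921875), (59.79457473754883, 40.745582580566406), 18.876922607421875)
scene 72 ((620.5545654296875, -230.72958374023438), (44.05534744262695, 24.09984016418457), 18.622581481933594) 139.08365626980225
 holder 50 ((620.4512329101562, -222.89865112304688), (36.019989013671875, 70.96348571777344), 88.097412109375)
```

View pics/w5.png

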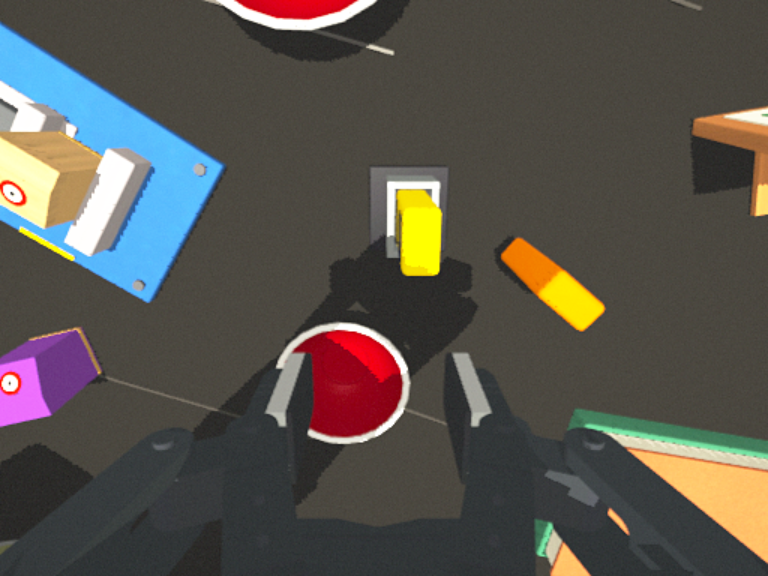

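The meter in its grey holder is at px (420,235), well clear of the orange one at (560,290). It measures (620.5, -234.8) with yaw 19.4°. Now I'll grasp it, lift it and hover over the mark.

Run:
```python
from h import *
yaw=np.radians(109.4); xy=[620.4,-234.8]
q=best(xy+[180],yaw); bot.move_to(xy+[180.],q); print(bot.servo_line(xy+[110.],speed=100,until_force=12)); rep('down')
bot.move_gripper(15,60); rep('grip'); zg=bot.read_state()['ee_pos'][2]; print('zg',zg)
bot.servo_line(xy+[255.],speed=100); bot.dwell(.2); rep('up')
open('zg','w').write(str(zg))
tilt=R.from_rotvec(-np.radians(20)*np.r_[cy,0])
n=np.r_[-np.sin(np.radians(20))*cx,np.cos(np.radians(20))]
tipd=zg-34+28; mark=np.array(W(-8.7,0.2,83.8))
p=mark+n*(tipd+35); q=best(p,YAW+np.pi/2,tilt); bot.move_to(list(map(float,p)),q); rep('hover'); print(bot.read_state()['joint_positions'])
for nn in('scene','wrist'):
    c=grab(nn); np.savez(f'c_h{nn}.npz',**{k:np.array(v) for k,v in c.items()})
    if nn=='scene': a=cv2.resize(c['image'][90:250,200:350],(600,640)[:2],interpolation=cv2.INTER_CUBIC); a=cv2.resize(a,(400,427))
    else: b=cv2.resize(c['image'],(400,300))
cv2.imwrite('pics/hov.png',np.hstack([a,np.vstack([b,np.zeros((127,400,3),np.uint8)])]))
```

```text
False
down t 30.38 tcp [ 130.7 -252.5  110.8] F [ 0.1  0.1 -0.4] w 43.9 g 0.0
grip t 30.69 tcp [ 130.7 -252.5  110.9] F [-0.8 -0.1  5.4] w 23.0 g 59.3
zg 110.93514125172327
up t 32.49 tcp [ 130.3 -252.4  254.7] F [ 0.4 -0.1 -2.1] w 23.6 g 58.8
hover t 33.7 tcp [-5.580e+01 -1.000e-01  2.157e+02] F [ 0.7 -0.3 -1.8] w 23.5 g 58.8
[ 0.08719743  0.08673626  1.89416936 -0.15150138  0.83469205  1.98624501]
```

View pics/hov.png

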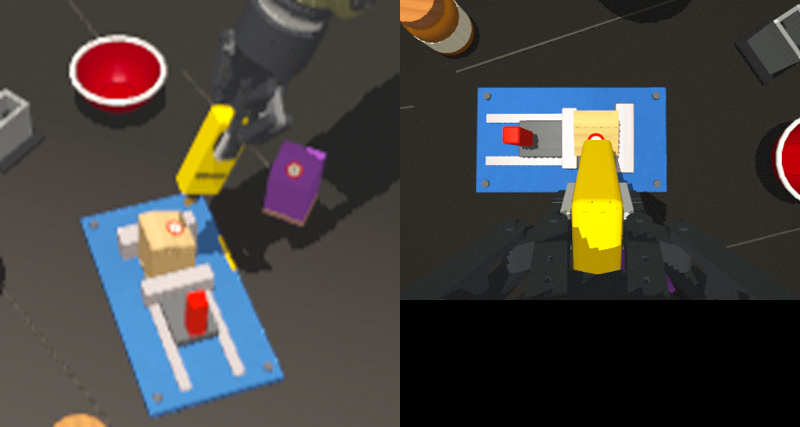

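The meter is held straight, tilted over the slope, with the brass tip at about (190,200) in the scene crop. I'll compare the tip's expected position with the brass pixels.

Run:
```python
from m import *
c=load('hscene'); s=bot.read_state(); T=rot(s['tool_rot']).as_matrix(); p=np.array(s['ee_pos']); tipd=float(open('zg').read())-6
def proj(X): d=(X-c['o'])@c['R']; return np.round([d[0]/d[2]*c['f']+c['cx'],d[1]/d[2]*c['f']+c['cy']],1)
print('tool z',T[:,2],'tip px',proj(p+T[:,2]*tipd),'ball ctr',proj(p+T[:,2]*(tipd-5)),'underside',proj(p+T[:,2]*(tipd-28)),'top',proj(p+T[:,2]*(tipd-133)))
for k in(-1,1): print('under corners',[proj(p+T[:,2]*(tipd-28)+T[:,0]*22*k+T[:,1]*12*j).tolist() for j in(-1,1)])
hsv=cv2.cvtColor(c['image'],cv2.COLOR_BGR2HSV)
u=proj(p+T[:,2]*tipd).astype(int)
for y in range(u[1]-11,u[1]+6): print(y,[tuple(int(v) for v in hsv[y,x]) for x in range(u[0]-5,u[0]+6)])
H,S,V=[hsv[...,i].astype(int) for i in range(3)]; m=(H>24)&(H<34)&(S>130)&(V>80); m[:, :255]=0
mm,a,_=max(comps(m),key=lambda t:t[1]); h=cv2.convexHull(np.argwhere(mm)[:,::-1].astype(np.int32)); print(a,cv2.approxPolyDP(h,2,True)[:,0].tolist())
```

```text
tool z [ 0.33171109 -0.08342233 -0.9396853 ] tip px [268.9 166.1] ball ctr [269.5 164.9] underside [272.5 159.3] top [287.  131.6]
under corners [[280.8, 162.5], [277.9, 156.2]]
under corners [[266.9, 162.5], [264.1, 156.1]]
155 [(16, 40, 71), (14, 40, 71), (14, 40, 71), (24, 208, 164), (26, 255, 237), (26, 255, 238), (26, 255, 238), (26, 255, 239), (26, 255, 241), (26, 255, 231), (25, 255, 165)]
156 [(16, 40, 71), (16, 40, 71), (16, 40, 71), (26, 255, 222), (26, 255, 236), (26, 255, 238), (26, 255, 239), (26, 255, 240), (26, 255, 238), (26, 255, 219), (26, 255, 161)]
157 [(16, 40, 71), (15, 43, 72), (16, 40, 71), (26, 255, 212), (26, 255, 236), (26, 255, 238), (26, 255, 239), (26, 255, 240), (26, 255, 230), (26, 255, 212), (26, 255, 197)]
158 [(12, 35, 72), (15, 36, 71), (14, 39, 72), (24, 193, 147), (26, 255, 233), (26, 255, 238), (26, 255, 239), (26, 255, 237), (26, 255, 218), (26, 255, 209), (26, 255, 208)]
159 [(11, 38, 73), (12, 35, 72), (13, 32, 72), (22, 120, 100), (26, 255, 239), (26, 255, 239), (26, 255, 240), (26, 255, 229), (26, 255, 211), (26, 255, 208), (26, 255, 208)]

[... 1554 characters left out ...]
4, 161, 209), (106, 122, 199), (105, 120, 209), (104, 156, 209), (104, 159, 209)]
169 [(13, 53, 226), (13, 53, 226), (14, 53, 223), (13, 52, 222), (158, 12, 166), (111, 61, 188), (126, 19, 216), (146, 9, 204), (129, 12, 214), (106, 120, 210), (104, 160, 210)]
170 [(20, 106, 255), (20, 104, 255), (19, 105, 255), (19, 105, 253), (18, 120, 182), (14, 42, 188), (10, 20, 234), (7, 19, 233), (9, 21, 235), (109, 67, 207), (105, 151, 209)]
171 [(19, 105, 254), (20, 104, 255), (20, 106, 255), (19, 105, 253), (18, 122, 182), (16, 75, 184), (12, 26, 222), (9, 21, 231), (11, 21, 231), (160, 7, 213), (107, 118, 211)]
396 [[270, 162], [267, 160], [267, 153], [279, 130], [286, 130], [287, 151], [280, 162]]
```

Run:
```python
from m import *
c=load('hscene')
def proj(X): d=(np.array(X)-c['o'])@c['R']; return np.array([d[0]/d[2]*c['f']+c['cx'],d[1]/d[2]*c['f']+c['cy']])
m0=W(-8.7,.2,83.8); print('mark pred',proj(m0),'per 10mm cx',proj(W(1.3,.2,83.8))-proj(m0),'cy',proj(W(-8.7,10.2,83.8))-proj(m0),'z',proj(W(-8.7,.2,93.8))-proj(m0))
u=proj(m0).astype(int); hsv=cv2.cvtColor(c['image'],cv2.COLOR_BGR2HSV).astype(int); H,S,V=[hsv[...,i] for i in range(3)]
B=np.zeros(H.shape,bool); B[u[1]-9:u[1]+10,u[0]-9:u[0]+10]=1
m=B&((H<9)|(H>172))&(S>90)&(V>90); pts=np.argwhere(m)[:,::-1]; print(len(pts),pts.min(0),pts.max(0),pts.mean(0))
```

```text
mark pred [264.91818776 174.31565248] per 10mm cx [-3.28238643  0.82460634] cy [1.10703694 2.61721515] z [ 0.08408347 -2.1373665 ]
9 [263 173] [268 177] [265.22222222 175.22222222]
```

The tip and the mark agree to within about 2–3 mm. I'll apply +1 mm in x and press gently under force control.

```bash
cat > press.py <<'E'
from h import *
n=np.r_[-np.sin(np.radians(20))*cx,np.cos(np.radians(20))]; tipd=float(open('zg').read())-6; mark=np.array(W(-7.7,.2,83.8))
at=lambda h:[float(v) for v in mark+n*(tipd+h)]
def fn():
    v=[]
    for _ in range(10): bot.dwell(.03); v.append(np.array(bot.read_state()['ft_force'])@n)
    return round(float(np.mean(v)),2), round(float(np.std(v)),2)
def h():
    return round(float((np.array(bot.read_state()['ee_pos'])-mark)@n-tipd),2)
E
python3 - <<'E'
from press import *
bot.servo_line(at(6),speed=60); bot.dwell(.3); f0=fn(); print('base',f0,h())
for k in np.arange(4,-9,-1.):
    hit=bot.servo_line(at(k),speed=10,until_force=5); f=fn(); print(k,hit,h(),f)
    if hit or f[0]-f0[0]>2.7: break
rep(); 
c=grab('scene'); np.savez('c_p.npz',**{k:np.array(v) for k,v in c.items()})
cv2.imwrite('pics/press.png',cv2.resize(c['image'][110:215,215:335],(720,600)[:2],interpolation=cv2.INTER_CUBIC))
E
```

```text
base (-1.43, 0.48) 6.01
4.0 False 4.02 (-1.56, 0.45)
3.0 False 3.01 (-1.52, 0.59)
2.0 False 2.02 (-1.28, 0.42)
1.0 False 1.01 (-1.36, 0.63)
0.0 False 0.02 (-1.22, 0.33)
-1.0 False -0.98 (-0.23, 0.42)
-2.0 False -1.97 (0.02, 0.56)
-3.0 False -2.97 (0.45, 0.33)
-4.0 False -4.0 (1.08, 0.47)
-5.0 False -4.97 (1.84, 0.54)
 t 41.01 tcp [-41.9   0.2 177.7] F [-1.   0.8  2. ] w 23.6 g 59.1
```

View pics/press.png

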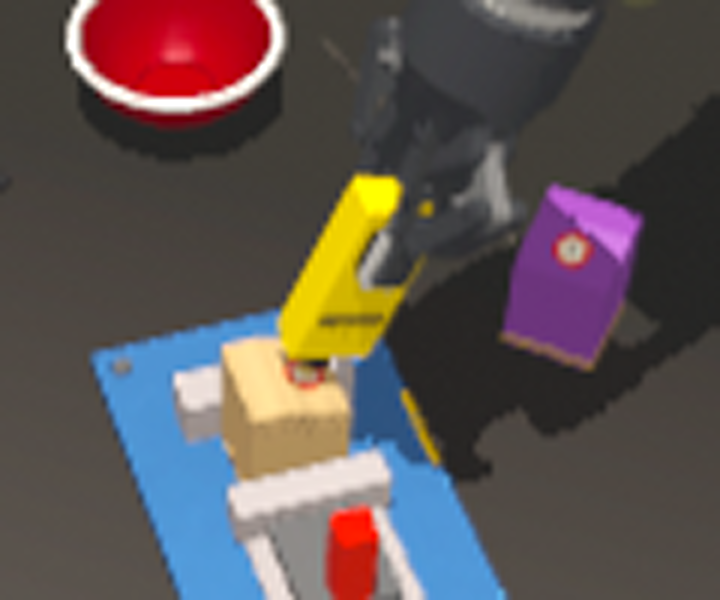

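The plunger rests on the ring, with the ring centred at about (306,375) and the brass at about (312,365). The force rise of 3.3 N means it is about 5 mm in. Handing the job in.

```bash
python3 -c "
from press import *
print(fn(),h()); print(bot.finish_job())"
```

```text
(1.61, 0.47) -5.01
the job is handed in; nothing more can be done
None
```

The job is handed in, with no verdict returned: jaw shut on the turned foot, meter held on the mark within my roughly 3 mm estimate, square to the slope, plunger about 5 mm in at roughly 3 N.

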